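# Lean the washed vial trays on the drain shelf

## Task

Take the washed vial trays out of the wash rack and stand them on the sloping drain shelf to dry: first the short blue tray, standing on the shelf's floor and leaning flat against the backstop, then the tall white tray standing in front of it and leaning flat against the blue one. Both must stand fully on the shelf, pushed right back with no gap at the foot; set them down gently and leave the orange tray and everything else on the bench where it is.

Things in the scene. Friction and masses are not known exactly. Their poses are not given: they have to be found in the camera images.
- blue_tray_mid (a point): centre of the short blue vial tray: a flat plastic plate 100 mm wide (its x), 16 mm thick (its y), 90 mm tall (its z), about 0.15 kg, with dark round holes on both faces; starts upright in one of the rack's three slots. Front and back are alike.
- white_tray_mid (a point): centre of the tall white vial tray: 100 mm wide (its x), 16 mm thick (its y), 130 mm tall (its z), about 0.23 kg; starts upright in one of the rack's slots. Front and back are alike.
- orange_tray_mid (a point): centre of the orange vial tray: 100 mm (x) by 16 mm (y) by 110 mm tall (z); stays in its slot.
- rack: grey plastic wash rack, fixed, 110 mm (x) by 250 mm (y), origin at the centre of its underside, z up. Slot floor 10 mm above the bench; three slots running along its x, at y = -100, 0 and +100 mm, each 20 mm wide between 4 mm walls that reach 45 mm above the bench. Which tray is in which slot varies.
- deck: sloping grey-green metal deck of the drain shelf, fixed. Origin: middle of the inside corner line of floor and backstop, 34 mm above the bench. Axes tilted 20 deg: x along the corner (deck 180 mm long), z up the backstop face (leans back), y out through the backstop. Floor z=0 from y=0 (low) to -90 mm (raised front); backstop face y=0, 45 mm high, 8 mm thick. No end walls. Trays do not slide down by themselves.
- solvent_a: clear solvent bottle with blue cap, 70 mm across, 170 mm tall, origin under its centre; leave it
- solvent_b: amber solvent bottle with blue cap, 70 mm across, 170 mm tall, origin under its centre; leave it
- beaker: open glass beaker, 70 mm across, 85 mm tall, origin under its centre; leave it
- jar: small white jar with red lid, 60 mm across, 70 mm tall, origin under its centre; leave it
- vial_box: closed cardboard box 90 x 90 x 45 mm, origin under its centre; leave it
- mouse: grey computer mouse 105 x 60 x 26 mm, origin under its centre; leave it
- spatula: lab spatula 180 mm long lying on the bench; leave it
Mind the look-alikes: they are no part of the job. Of the things that look like the part that bears blue_tray_mid, the largest one is meant.

How it is judged:
By the outcome, as a careful person would: the job done as asked, in the order asked, and still so for the second after the job is handed in, with the robot touching nothing.
It also fails if it takes over 64 s, if anything falls off the work surface, if the arm or the gripper's body presses on something with over 40 N, if the wrist force passes 120 N, or if a joint passes its speed limit or range.

## Robot

A 6-joint arm with a two-finger parallel gripper is mounted at the origin on the work surface. World frame = base frame: x ahead of the robot, y to its left, z up, the work surface at z = 0. Lengths are in m, angles in rad, forces in N, time in s.
With the tool pointing down it reaches from about 0.3 to 0.775 m from the base axis. Payload 14.6 kg.
Tool frame: the origin (TCP) lies at the very end of the fingers, on their centre line; the grasp point (between the pads) lies 19 mm behind it; z points along the fingers, y is the direction in which the jaws open and shut (so a half turn about z gives the same grasp; the last joint's range is limited). The gripper opens to 85 mm and grips with 20 to 120 N. Pads are 22 mm wide; open, the fingers measure 114 mm over their backs; the gripper's body (76 mm by 85 mm) begins 54 mm behind the grasp point. The pads swing forward as they close: fully open they stand 13 mm farther back than shut.
Start: joints at [-1.393, 0.3, 1.521, -0, 1.321, -0.067], TCP at [0.133, -0.534, 0.231] pointing down, gripper open.
Joint ranges: [-3.03, 3.03], [-0.79, 2.21], [0.23, 2.52], [-1.04, 4.18], [0, 3.07], [-2.55, 2.55]. Speed limits (rad/s): [2.22, 2.22, 2.57, 3.14, 3.14, 3.14].

## Interface

Orientations are given as a rotation vector (axis times angle).
In Python, from cell import env, get_image, get_calibration, order gives the robot as it stands.
- The arm moves only by the shell command python3 -m jog 'ROWS'. ROWS is a JSON object of lists of equal length, an entry for each row: "travel": the shift along the tool's x, y, z in cm, a list of three; "delta_rot": the turn, a rotation vector about the tool's x, y, z in degrees, a list of three; "gripper": the opening, from 0 (shut) to 1 (fully open). A call has 1 to 20 rows; each row is the pose to reach, as a shift and turn from the pose measured when the call began, along the tool's axes at that moment; what a row does not reach only later rows make up. A row lasts 1/8 s, in which the tool goes at most 62.5 mm and 10.7 degrees, less where a joint would pass 70% of its speed; a pose out of reach is approached as far as the arm can. A call with a gripper value outside its range is refused whole. The fingers move at their own pace and stop on an object; the grip force is fixed at half the most. Time passes only in rows, so rows that repeat a pose let the fingers close. It gives the time, the measured TCP pose, the force and the opening at its end, in the units of the state.
- env.sense(): the state, without advancing time (a new reading comes with each control period).
- get_image(name): name is "side" or "top" or "wrist"; returns (picture, depth): 420x560x3 uint8, red, green, blue; 420x560 float32, m along the optical axis (not along the pixel's ray), 0 where there is no reading.
- get_calibration(name): a dict with "fx", "fy", "cx", "cy" (pixels), "k1" (the pictures are not rectified: a ray, as slopes to the right and down, at radius r is drawn at 1 + k1 r^2 times it, then the intrinsics apply), "R" (3x3) and "t" (3): a world point X has camera coordinates R X + t. Camera axes: x right, y down, z forward; pixel columns grow to the right and rows downward; lengths in m; the calibration is good to about 2 mm. A picture is of the moment at which its call begins: read the wrist's pose just before it. get_calibration takes no time and is no camera call; for the wrist camera it gives the pose at the moment of the call.
- order.finish_job(): hands the job in, once; it reports no verdict.
The state is a dict: "clock": time; "qpos": joint angles; "joint_vel": joint speeds; "tau": joint torques, N m; "position": TCP position; "tool_rot": TCP orientation; "ft_force": force on the tool from outside, world axes, zero at the start; "wrist_torque": the same for the moment, N m; "finger_gap": opening from 0.0 (shut) to 1.0 (fully open).
Only numpy, scipy, OpenCV 4.12 (cv2) and the standard library are available. Lean on these libraries where they do the work, as an engineer would, in place of code of your own. Each camera call takes 0.05 s, during which the arm holds its last target. There are 200 camera calls.

## Working session

There is one attempt and no reset: what is moved stays moved. The work goes in short steps, Python scripts to look and compute and a shell command to move; the robot and the scene stay as the last step left them, time stands still between calls to the robot, and variables do not carry over. Pictures are saved under pics/ and viewed, about 8 in all and at most 12, crops included, and the job is handed in when it is done.

```bash
ls; mkdir -p pics; python3 - <<'E'
from cell import env,get_image,get_calibration
import cv2,numpy as np
print(env.sense())
for n in ("side","top"):
    im,d=get_image(n); cv2.imwrite(f"pics/{n}0.png",im[:,:,::-1]); np.save(f"pics/{n}0.npy",d); c=get_calibration(n); print(n,c)
E
```

```text
pics
{'clock': 0.0, 'qpos': array([-1.39259696e+00,  3.00523267e-01,  1.52160728e+00,  1.42866375e-05,
        1.32068558e+00, -6.66217610e-02]), 'joint_vel': array([ 0.001279  , -0.00100646, -0.00188524, -0.00046176,  0.00045371,
        0.00127829]), 'tau': array([ 8.12613835e-04, -5.43503702e+01, -3.61794126e+01, -5.32433762e-05,
        4.03825645e-03,  2.23099704e-05]), 'position': array([ 0.13325684, -0.53336606,  0.23068161]), 'tool_rot': array([-3.11687216e+00, -3.83449660e-01,  8.54217501e-05]), 'ft_force': array([-0.71702238, -1.00960753, -0.11354463]), 'wrist_torque': array([-0.01415807, -0.05769923, -0.05057051]), 'finger_gap': 1.0005549798889242}
side {'fx': 494.7609425912916, 'fy': 494.7609425912916, 'cx': 275.0371182358107, 'cy': 212.75314808015636, 'k1': -0.1809842667771922, 'R': array([[-0.99246121, -0.12147273, -0.01628238],
       [-0.06788808,  0.65548163, -0.75215361],
       [ 0.10203895, -0.7453779 , -0.65878664]]), 't': array([0.56924082, 0.07915395, 1.33944573])}
top {'fx': 384.1081920839748, 'fy': 384.1081920839748, 'cx': 277.624850224731, 'cy': 215.57639982149348, 'k1': -0.07378112009502481, 'R': array([[ 0.02334039, -0.99966329, -0.01133715],
       [-0.99845981, -0.02273837, -0.05060607],
       [ 0.05033124,  0.01250085, -0.99865434]]), 't': array([-0.00901795,  0.54703994,  1.26995242])}
```

View pics/top0.png

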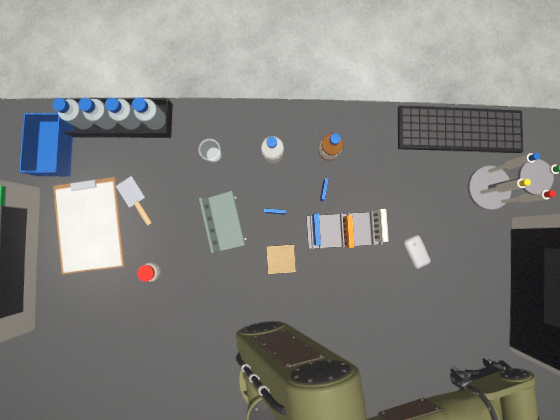

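View pics/side0.png

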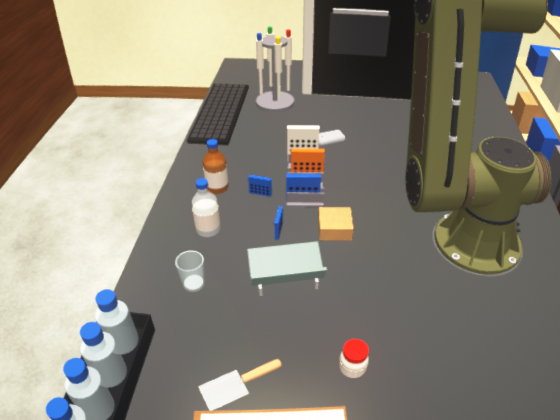

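```bash
cat > h.py <<'E'
import numpy as np,cv2
from cell import env,get_image,get_calibration
def cloud(c,d):
    K=np.array([[c['fx'],0,c['cx']],[0,c['fy'],c['cy']],[0,0,1]])
    v,u=np.mgrid[:420,:560]
    s=cv2.undistortPoints(np.stack([u,v],-1).reshape(-1,1,2).astype(float),K,np.array([c['k1'],0,0,0.])).reshape(420,560,2)
    X=np.dstack([s*d[...,None],d])
    X=(X-c['t'])@c['R']; X[d==0]=np.nan
    return X
E
python3 - <<'E'
from h import *
t=cv2.imread('pics/top0.png');s=cv2.imread('pics/side0.png')
a=cv2.resize(t[170:290,180:410],(800,417),interpolation=2); 
cv2.imwrite('pics/crop_t.png',a)
b=cv2.resize(s[115:300,235:365],(422,600),interpolation=2); cv2.imwrite('pics/crop_s.png',b)
X=cloud(get_calibration('top'),np.load('pics/top0.npy'))
np.set_printoptions(precision=3,suppress=True)
for r in (205,222,240):
  print(r)
  for u in list(range(196,250,4)): print(u,X[r,u])
print('rack')
for u in range(304,394,3): print(u,X[230,u])
E
```

```text
205
196 [0.577 0.282 0.   ]
200 [0.572 0.252 0.075]
204 [0.573 0.241 0.068]
208 [0.575 0.233 0.041]
212 [0.576 0.22  0.038]
216 [0.576 0.207 0.039]
220 [0.576 0.193 0.043]
224 [0.576 0.179 0.052]
228 [0.576 0.166 0.051]
232 [0.576 0.151 0.06 ]
236 [ 0.581  0.146 -0.003]
240 [ 0.581  0.132 -0.001]
244 [ 0.581  0.119 -0.004]
248 [ 0.581  0.105 -0.   ]
222
196 [0.52 0.28 0.  ]
200 [ 0.52   0.268 -0.008]
204 [0.518 0.238 0.074]
208 [0.519 0.227 0.066]
212 [0.52  0.219 0.038]
216 [0.52  0.206 0.036]
220 [0.52  0.192 0.038]
224 [0.521 0.178 0.046]
228 [0.521 0.164 0.05 ]
232 [0.521 0.15  0.058]
236 [0.521 0.137 0.057]
240 [ 0.523  0.131 -0.002]
244 [ 0.524  0.117 -0.001]
248 [ 0.524  0.104 -0.004]
240
196 [ 0.459  0.279 -0.002]
200 [ 0.459  0.266 -0.005]
204 [0.459 0.251 0.002]
208 [0.461 0.224 0.072]
212 [0.461 0.212 0.062]
216 [0.461 0.202 0.045]
220 [0.461 0.191 0.035]
224 [0.462 0.177 0.042]
228 [0.462 0.164 0.04 ]
232 [0.462 0.15  0.046]
236 [0.463 0.136 0.054]
240 [0.463 0.122 0.059]
244 [ 0.463  0.115 -0.001]
248 [0.463 0.101 0.004]
rack
304 [ 0.501 -0.086  0.   ]
307 [ 0.501 -0.096  0.008]
310 [ 0.502 -0.106  0.007]
313 [ 0.501 -0.113  0.044]
316 [ 0.501 -0.118  0.097]
319 [ 0.501 -0.127  0.097]
322 [ 0.502 -0.146  0.01 ]
325 [ 0.503 -0.156  0.006]
328 [ 0.503 -0.166  0.007]
331 [ 0.503 -0.176  0.008]
334 [ 0.503 -0.186  0.011]
337 [ 0.504 -0.197  0.004]
340 [ 0.504 -0.206  0.008]
343 [ 0.503 -0.211  0.042]
346 [ 0.503 -0.213  0.088]
349 [ 0.503 -0.217  0.12 ]
352 [ 0.503 -0.227  0.119]
355 [ 0.505 -0.256  0.01 ]
358 [ 0.505 -0.267  0.01 ]
361 [ 0.505 -0.276  0.012]
364 [ 0.505 -0.286  0.012]
367 [ 0.506 -0.298  0.004]
370 [ 0.506 -0.309  0.002]
373 [ 0.506 -0.309  0.045]
376 [ 0.505 -0.315  0.06 ]
379 [ 0.505 -0.316  0.096]
382 [ 0.504 -0.315  0.136]
385 [ 0.505 -0.323  0.139]
388 [ 0.508 -0.372 -0.004]
391 [ 0.508 -0.382 -0.003]
```

View pics/crop_t.png

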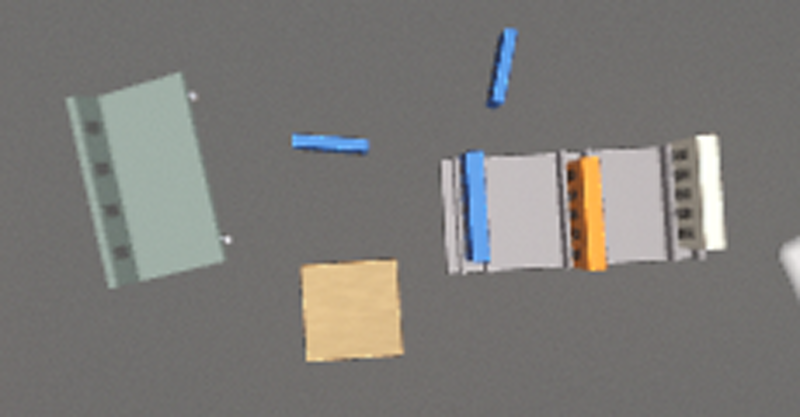

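View pics/crop_s.png

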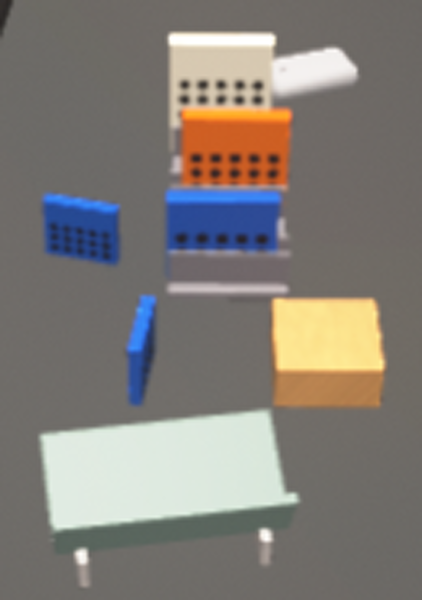

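```bash
python3 - <<'E'
from h import *
np.set_printoptions(precision=4,suppress=True)
c=get_calibration('top');K=np.array([[c['fx'],0,c['cx']],[0,c['fy'],c['cy']],[0,0,1]])
X=cloud(c,np.load('pics/top0.npy'));im=cv2.imread('pics/top0.png')
def pt(u,v,z):
    s=cv2.undistortPoints(np.array([[[u,v]]],float),K,np.array([c['k1'],0,0,0.]))[0,0]
    d=np.array([s[0],s[1],1])@c['R'];o=-c['t']@c['R'];return (o+d*(z-o[2])/d[2])
cr=lambda a,b,z:pt(180+(a+.5)/3.478-.5,170+(b+.5)/3.478-.5,z)
# deck corners
for a,b,z in ((183,72,.0648),(224,262,.0648),(67,97,.079),(110,288,.079)): print('deck',cr(a,b,z))
# floor plane fit
m=np.zeros((420,560),bool);m[195:250,205:240]=1
P=X[m];P=P[(P[:,2]>.03)];
from scipy.optimize import least_squares
# model: corner line through p0, yaw
def res(p):
    x0,y0,a,dz=p
    ex=np.array([np.cos(a),np.sin(a)]);ey=np.array([-np.sin(a),np.cos(a)])
    q=(P[:,:2]-[x0,y0]);h=q@ey
    f=.034+dz-np.tan(np.radians(20))*h; b=.034+dz+h/np.tan(np.radians(20))
    return np.clip(P[:,2]-np.maximum(f,b),-.02,.02)
r=least_squares(res,[.52,.215,.2,0],loss='soft_l1',f_scale=.004);print(r.x,np.degrees(r.x[2]),np.abs(r.fun).mean())
# trays tops by corners of top faces crop
for n,z,cs in (('blue',.1,((463,152),(484,151),(489,261),(468,261))),('white',.14,((696,136),(716,135),(725,249),(704,249))),('orange',.12,((581,157),(597,156),(606,269),(588,270)))):
    Q=np.array([cr(*k,z) for k in cs]);l=(Q[0]+Q[1]-Q[2]-Q[3])[:2]/2
    print(n,Q.mean(0),np.linalg.norm(l),np.degrees(np.arctan2(l[1],l[0])),np.linalg.norm(Q[0]-Q[1]))
    sel=(np.abs(X[...,2]-z)<.012)&(np.linalg.norm(X[...,:2]-Q.mean(0)[:2],axis=-1)<.06)
    print(sel.sum(),cv2.minAreaRect(X[sel][:,:2].astype(np.float32)*1000))
E
```

```text
deck [0.6227 0.1513 0.0648]
deck [0.4478 0.1083 0.0648]
deck [0.5958 0.2558 0.079 ]
deck [0.4219 0.2105 0.079 ]
[ 0.5051  0.2119  0.2518 -0.0015] 14.42890528313283 0.0024644021835150093
blue [ 0.504  -0.1194  0.1   ] 0.09801519822429618 3.6906325596158753 0.01885447405020277
171 ((503.7494201660156, -120.47087097167969), (99.9913558959961, 16.43564796447754), 4.568755626678467)
white [ 0.5199 -0.3192  0.14  ] 0.09869586815544124 4.913580096084499 0.01756462640023135
175 ((520.0463256835938, -319.5610656738281), (98.14840698242188, 15.020570755004883), 4.492406845092773)
orange [ 0.5    -0.2208  0.12  ] 0.09961969838906287 4.920796999293251 0.014188815381437491
187 ((499.7474670410156, -221.2710418701172), (99.02952575683594, 16.943090438842773), 5.469963550567627)
```

```bash
cat >> h.py <<'E'
from scipy.spatial.transform import Rotation as Ro
np.set_printoptions(precision=4,suppress=True)
C=np.array([.5146,.2125,.034]);YAW=14.2
def Rt(yaw,tilt=0): return Ro.from_euler('ZX',[yaw,tilt],degrees=True)*Ro.from_matrix(np.diag([1.,-1,-1]))
DR=Rt(YAW,20)
D=Ro.from_euler('ZX',[YAW,20],degrees=True)   # deck frame -> world (x tilt + : z leans to -y? check sign)
def plan(p,R,tag=''):
    s=env.sense();R0=Ro.from_rotvec(s['tool_rot'])
    print(tag,'travel',100*R0.inv().apply(np.array(p)-s['position']),'rot',np.degrees((R0.inv()*R).as_rotvec()))
def dk(x,y,z): return C+D.apply([x,y,z])
E
sed -i "s/\[YAW,20\]/[YAW,-20]/;s/Rt(YAW,20)/Rt(YAW,-20)/;s/   # deck.*//" h.py
python3 - <<'E'
from h import *
print(D.apply([0,1,0]),D.apply([0,0,1]))
plan([.504,-.120,.17],Rt(4.6));plan([.504,-.120,.068],Rt(4.6))
E
```

```text
[-0.2305  0.911  -0.342 ] [-0.0839  0.3316  0.9397]
 travel [ 45.987  -31.1188   6.1126] rot [-0.0568  0.0015  9.4235]
 travel [ 45.9864 -31.1087  16.3126] rot [-0.0568  0.0015  9.4235]
```

```bash
python3 -m jog '{"travel":[[6,-4,0],[12,-8,0],[18,-12,1],[24,-16,2],[30,-20,3],[36,-24,4],[42,-28,5],[46,-31.1,6.1],[46,-31.1,6.1],[46,-31.1,6.1],[46,-31.1,6.1]],"delta_rot":[[0,0,2],[0,0,4],[0,0,6],[0,0,8],[0,0,9.4],[0,0,9.4],[0,0,9.4],[0,0,9.4],[0,0,9.4],[0,0,9.4],[0,0,9.4]],"gripper":[1,1,1,0.7,0.6,0.6,0.6,0.6,0.6,0.6,0.6]}'
python3 - <<'E'
from h import *
c=get_calibration('wrist');im,d=get_image('wrist');cv2.imwrite('pics/w1.png',im[:,:,::-1])
X=cloud(c,d)
sel=(np.abs(X[...,2]-.1)<.006)&(np.linalg.norm(X[...,:2]-[.504,-.12],axis=-1)<.07)&(im[...,2]>1.4*im[...,0])
print(sel.sum(),cv2.minAreaRect(X[sel][:,:2].astype(np.float32)*1000),X[sel][:,:2].mean(0))
plan([.504,-.120,.068],Rt(4.6))
E
```

```text
clock: 1.48
position: [0.5038, -0.1203, 0.1699]
tool_rot: [-3.138, -0.127, 0.001]
ft_force: [-0.6, -0.3, 1.2]
finger_gap: 0.599
2892 ((503.29998779296875, -120.71503448486328), (99.59022521972656, 15.941609382629395), 4.651601791381836) [ 0.5069 -0.1204]
 travel [ 0.0413 -0.0703 10.2175] rot [-0.0559  0.0188 -0.0178]
```

View pics/w1.png

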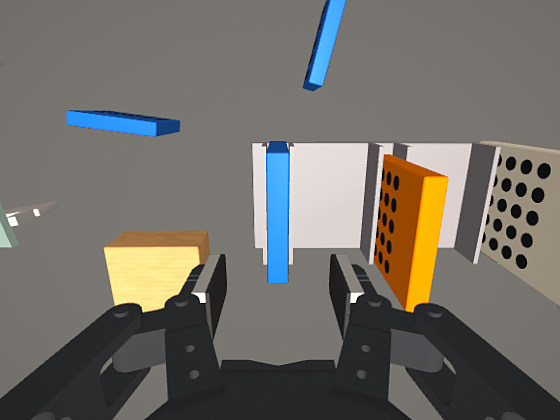

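The blue tray (cols 267–290) is centred between the fingers (about 225 and 333), and the measured size is 99.6 x 15.9 mm. I'll descend and grip.

```bash
python3 -m jog '{"travel":[[0,0,4],[0,0,8],[0,0.05,10.2],[0,0.05,10.2],[0,0.05,10.2],[0,0.05,10.2],[0,0.05,10.2],[0,0.05,10.2],[0,0.05,10.2],[0,0.05,10.2]],"delta_rot":[[0,0,0],[0,0,0],[0,0,0],[0,0,0],[0,0,0],[0,0,0],[0,0,0],[0,0,0],[0,0,0],[0,0,0]],"gripper":[0.6,0.6,0.6,0.6,0,0,0,0,0,0]}'
python3 -c "
from h import *
s=env.sense();print(s['position'])
R=Rt(4.6);p=s['position']
print('tray bottom to tcp', p[2]-.010)
plan([p[0],p[1],.2],R)
"
```

```text
clock: 2.78
position: [0.5042, -0.1214, 0.0695]
tool_rot: [-3.139, -0.126, -0.002]
ft_force: [-2.4, 1.1, 7.4]
finger_gap: 0.176
[ 0.5042 -0.1214  0.0695]
tray bottom to tcp 0.05950836329278578
 travel [  0.0185  -0.0034 -13.0492] rot [-0.0148 -0.0814 -0.0126]
```

```bash
python3 -c "
from h import *
plan(dk(0,-.028,.0595+.035),DR)
"
```

```text
travel [  3.6176 -33.7924  -6.2731] rot [-19.9608   1.5961  -9.5291]
```

```bash
python3 -m jog '{"travel":[[0,0,-4],[0,0,-9],[0,0,-13],[0.5,-5,-13],[1,-10,-13],[1.5,-15,-13],[2,-20,-13],[2.5,-25,-12],[3,-29,-10.5],[3.5,-32,-9],[3.6,-33.8,-8],[3.6,-33.8,-6.3],[3.6,-33.8,-6.3],[3.6,-33.8,-6.3],[3.6,-33.8,-6.3]],"delta_rot":[[0,0,0],[0,0,0],[0,0,0],[0,0,0],[-4,0.3,-2],[-8,0.6,-4],[-12,1,-6],[-16,1.3,-8],[-20,1.6,-9.5],[-20,1.6,-9.5],[-20,1.6,-9.5],[-20,1.6,-9.5],[-20,1.6,-9.5],[-20,1.6,-9.5],[-20,1.6,-9.5]],"gripper":[0,0,0,0,0,0,0,0,0,0,0,0,0,0,0]}'
python3 - <<'E'
from h import *
plan(dk(0,-.028,.0595),DR)
a,d=get_image('side');b,_=get_image('wrist')
cv2.imwrite('pics/s2.png',np.hstack([cv2.resize(a[150:320,215:365],(529,600),interpolation=2)])[:,:,::-1])
s=env.sense();print(s['ft_force'],s['wrist_torque'])
E
```

```text
clock: 4.65
position: [0.5133, 0.2179, 0.1334]
tool_rot: [2.773, 0.343, 0.062]
ft_force: [0.1, -0.2, -1.6]
finger_gap: 0.177
 travel [-0.007  -0.0747  3.5775] rot [ 0.025  -0.0345 -0.0931]
[ 0.1603  0.3288 -2.0801] [0.296  0.1098 0.0273]
```

View pics/s2.png

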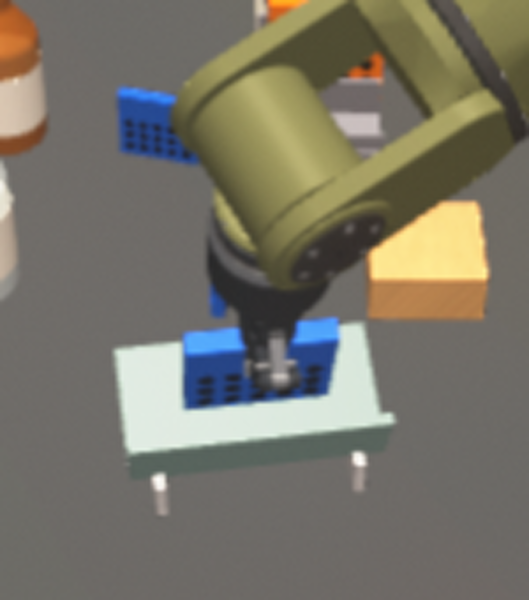

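The blue tray is held over the deck, centred and tilted parallel to the backstop. I'll lower it slowly to contact.

```bash
python3 -m jog '{"travel":[[0,0,1.2],[0,0,2.4],[0,0,3.1],[0,0,3.2],[0,0,3.2]],"delta_rot":[[0,0,0],[0,0,0],[0,0,0],[0,0,0],[0,0,0]],"gripper":[0,0,0,0,0]}'
for i in 1 2 ; do python3 -m jog '{"travel":[[0,0,0.1],[0,0,0.2],[0,0,0.2]],"delta_rot":[[0,0,0],[0,0,0],[0,0,0]],"gripper":[0,0,0]}';done
```

```text
clock: 5.38
position: [0.516, 0.2076, 0.1032]
tool_rot: [2.773, 0.344, 0.062]
ft_force: [-0.1, -0.5, -2.1]
finger_gap: 0.179
clock: 5.75
position: [0.5161, 0.2069, 0.1013]
tool_rot: [2.773, 0.344, 0.062]
ft_force: [0.2, -0.5, -1.8]
finger_gap: 0.178
clock: 6.12
position: [0.5162, 0.2066, 0.1002]
tool_rot: [2.773, 0.344, 0.063]
ft_force: [-5.4, 1.4, 6.0]
finger_gap: 0.181
```

```bash
python3 -m jog '{"travel":[[0,-0.5,-0.1],[0,-1,-0.1],[0,-1.5,-0.1],[0,-1.6,-0.1],[0,-1.6,-0.1]],"delta_rot":[[0,0,0],[0,0,0],[0,0,0],[0,0,0],[0,0,0]],"gripper":[0,0,0,0,0]}'
for i in 1 2 3; do python3 -m jog '{"travel":[[0,-0.1,0],[0,-0.2,0],[0,-0.2,0]],"delta_rot":[[0,0,0],[0,0,0],[0,0,0]],"gripper":[0,0,0]}'; python3 -c "
from h import *
s=env.sense();print('deck',1000*D.inv().apply(s['position']-C),'F',D.inv().apply(s['ft_force']),D.inv().apply(s['wrist_torque']))";done
```

```text
clock: 6.75
position: [0.5125, 0.2215, 0.0955]
tool_rot: [2.773, 0.344, 0.063]
ft_force: [-0.7, 0.2, -1.9]
finger_gap: 0.176
clock: 7.12
position: [0.512, 0.2234, 0.0949]
tool_rot: [2.773, 0.344, 0.063]
ft_force: [-0.1, 0.2, -2.2]
finger_gap: 0.177
deck [  0.1646 -10.3215  61.0146] F [-0.0117  0.9754 -2.0111] [0.3358 0.0132 0.0192]
clock: 7.5
position: [0.5115, 0.2253, 0.0941]
tool_rot: [2.773, 0.344, 0.063]
ft_force: [1.1, 0.0, -2.3]
finger_gap: 0.18
deck [ 0.1426 -8.2278 60.9863] F [ 1.0733  0.5471 -2.2895] [0.2596 0.0053 0.0234]
clock: 7.88
position: [0.5113, 0.2265, 0.0937]
tool_rot: [2.772, 0.344, 0.063]
ft_force: [0.8, -5.0, 1.6]
finger_gap: 0.178
deck [ 0.2097 -6.91   61.0429] F [-0.4007 -5.2931 -0.1729] [-1.1729  0.151   0.2578]
```

```bash
for i in 1 2; do python3 -m jog '{"travel":[[0,-0.04,0.08],[0,-0.07,0.1],[0,-0.07,0.1]],"delta_rot":[[0,0,0],[0,0,0],[0,0,0]],"gripper":[0,0,0]}'; python3 -c "
from h import *
s=env.sense();print('deck',1000*D.inv().apply(s['position']-C),'F',D.inv().apply(s['ft_force']),D.inv().apply(s['wrist_torque']))";done
```

```text
clock: 8.25
position: [0.5115, 0.2264, 0.093]
tool_rot: [2.771, 0.344, 0.064]
ft_force: [0.9, -6.2, 4.9]
finger_gap: 0.178
deck [ 0.4393 -6.7868 60.332 ] F [-0.629  -7.5249  2.4781] [-1.4648  0.1808  0.3672]
clock: 8.62
position: [0.5116, 0.2264, 0.0929]
tool_rot: [2.769, 0.344, 0.064]
ft_force: [-4.5, -6.3, 12.3]
finger_gap: 0.181
deck [ 0.4995 -6.7604 60.1755] F [-5.93   -8.9235  9.8069] [-1.7139  0.996   0.3784]
```

```bash
python3 -m jog '{"travel":[[0,0,0],[0,0,0],[0,0,0],[0,0,0],[0,0,-2],[0,0,-6],[0,0,-11],[0,3,-15],[0,3,-15]],"delta_rot":[[0,0,0],[0,0,0],[0,0,0],[0,0,0],[0,0,0],[0,0,0],[0,0,0],[0,0,0],[0,0,0]],"gripper":[0.25,0.35,0.45,0.45,0.45,0.45,0.45,0.6,0.6]}'
python3 - <<'E'
from h import *
s=env.sense();print(s['ft_force'])
c=get_calibration('wrist');im,d=get_image('wrist');cv2.imwrite('pics/w3.png',im[:,:,::-1])
X=cloud(c,d);q=D.inv().apply((X-C).reshape(-1,3)).reshape(X.shape)*1000
bl=(im[...,2]>1.4*im[...,0])&(np.abs(q[...,0])<80)&(np.abs(q[...,1])<60)&(q[...,2]>-5)
B=q[bl];print(bl.sum(),np.percentile(B,[1,50,99],axis=0))
for lo in range(0,100,10):
    f=B[(B[:,2]>lo)&(B[:,2]<lo+10)]
    if len(f)>20: print(lo,len(f),np.percentile(f[:,1],[5,50,95]))
plan([.5195,-.3195,.20],Rt(4.5))
E
```

```text
clock: 9.75
position: [0.5065, 0.2495, 0.2477]
tool_rot: [2.772, 0.342, 0.073]
ft_force: [0.6, -0.1, -1.0]
finger_gap: 0.597
[ 0.6007 -0.1316 -0.9536]
2667 [[-48.9692 -15.7036   5.6179]
 [  5.9018  -9.5759  90.6309]
 [ 49.0912   0.5749  92.5803]]
0 35 [-15.6629 -15.0629  -2.8674]
10 65 [-15.7426 -15.4456  -3.5392]
20 57 [-15.8702 -15.3963 -10.7342]
30 66 [-15.7198 -15.2813  -3.794 ]
40 66 [-15.8321 -15.108    6.9186]
50 91 [-15.5789 -15.2543  -4.4304]
60 97 [-15.5548 -15.1737  -5.0555]
70 115 [-15.5721 -15.1793  -5.9107]
80 318 [-15.4573 -12.5289   0.4574]
90 1747 [-14.3056  -7.2918  -0.4246]
 travel [-12.6047  50.5479  23.3304] rot [20.1084 -1.9592  9.508 ]
```

View pics/w3.png

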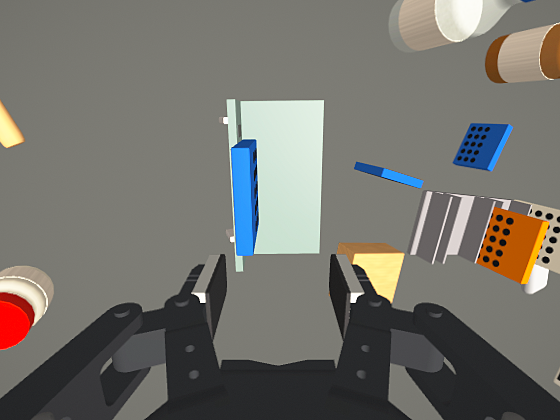

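Blue is standing flat: its front face is at deck y of about -15.3 mm over the full height, its foot on the floor and x centred. Next is the white tray.

```bash
python3 -m jog '{"travel":[[-1.3,5.1,2.3],[-2.5,10.1,4.7],[-3.8,15.2,7],[-5,20.2,9.3],[-6.3,25.3,11.7],[-7.6,30.3,14],[-8.8,35.4,16.3],[-10,40.4,18.6],[-11.3,45.5,21],[-12.6,50.5,23.3],[-12.6,50.5,23.3],[-12.6,50.5,23.3],[-12.6,50.5,23.3]],"delta_rot":[[2,-0.2,1],[4,-0.4,2],[6,-0.6,3],[8,-0.8,4],[10,-1,5],[12,-1.2,6],[14,-1.4,7],[16,-1.6,8],[18,-1.8,9],[20.1,-2,9.5],[20.1,-2,9.5],[20.1,-2,9.5],[20.1,-2,9.5]],"gripper":[0.6,0.6,0.6,0.6,0.6,0.6,0.6,0.6,0.6,0.6,0.6,0.6,0.6]}'
python3 - <<'E'
from h import *
c=get_calibration('wrist');im,d=get_image('wrist')
X=cloud(c,d)
sel=(np.abs(X[...,2]-.14)<.006)&(np.linalg.norm(X[...,:2]-[.52,-.319],axis=-1)<.07)&(im.min(-1)>100)
r=cv2.minAreaRect(X[sel][:,:2].astype(np.float32)*1000);print(sel.sum(),r)
plan([r[0][0]/1e3,r[0][1]/1e3,.110],Rt(4.5))
E
```

```text
clock: 11.42
position: [0.5196, -0.3177, 0.1999]
tool_rot: [3.139, 0.126, -0.002]
ft_force: [-0.9, 0.2, -0.4]
finger_gap: 0.599
3190 ((519.3761596679688, -320.02276611328125), (100.94603729248047, 16.013521194458008), 4.7275567054748535)
 travel [-0.046   0.2222  9.0173] rot [0.0147 0.0412 0.0906]
```

```bash
python3 -m jog '{"travel":[[0,0.2,4],[0,0.2,8],[0,0.2,9],[0,0.2,9],[0,0.2,9],[0,0.2,9],[0,0.2,9],[0,0.2,9],[0,0.2,9],[0,0.2,9]],"delta_rot":[[0,0,0],[0,0,0],[0,0,0],[0,0,0],[0,0,0],[0,0,0],[0,0,0],[0,0,0],[0,0,0],[0,0,0]],"gripper":[0.6,0.6,0.6,0.6,0,0,0,0,0,0]}'
python3 -c "
from h import *
s=env.sense();h=s['position'][2]-.010;print('h',h,s['position'])
plan(dk(0,-.044,h+.04),DR)
"
```

```text
clock: 12.72
position: [0.5204, -0.3201, 0.1117]
tool_rot: [3.137, 0.126, 0.002]
ft_force: [-0.3, 1.3, 7.4]
finger_gap: 0.176
h 0.10167055586309895 [ 0.5204 -0.3201  0.1117]
 travel [  3.5738 -53.8218  -7.1378] rot [-19.8493   1.6132  -9.5213]
```

```bash
python3 -m jog '{"travel":[[0,0,-5],[0,0,-10],[0,0,-15],[0.3,-5,-15],[0.7,-10,-15],[1,-15,-15],[1.4,-20,-15],[1.7,-25,-15],[2,-30,-15],[2.4,-35,-15],[2.7,-40,-15],[3,-45,-14],[3.4,-49,-13],[3.6,-52,-12],[3.6,-53.8,-11],[3.6,-53.8,-9],[3.6,-53.8,-7.2],[3.6,-53.8,-7.2],[3.6,-53.8,-7.2]],"delta_rot":[[0,0,0],[0,0,0],[0,0,0],[0,0,0],[0,0,0],[-3,0.2,-1],[-6,0.4,-2],[-8,0.6,-3],[-10,0.8,-4],[-12,1,-5],[-14,1.2,-6],[-16,1.3,-7],[-18,1.4,-8.5],[-19.9,1.6,-9.5],[-19.9,1.6,-9.5],[-19.9,1.6,-9.5],[-19.9,1.6,-9.5],[-19.9,1.6,-9.5],[-19.9,1.6,-9.5]],"gripper":[0,0,0,0,0,0,0,0,0,0,0,0,0,0,0,0,0,0,0]}'
python3 - <<'E'
from h import *
plan(dk(0,-.044,.1017),DR)
a,d=get_image('side')
cv2.imwrite('pics/s4.png',cv2.resize(a[130:320,215:365],(474,600),interpolation=2)[:,:,::-1])
s=env.sense();print(s['ft_force'],s['wrist_torque'])
E
```

```text
clock: 15.1
position: [0.5135, 0.2189, 0.1835]
tool_rot: [2.773, 0.344, 0.062]
ft_force: [-0.4, 0.1, -0.7]
finger_gap: 0.175
 travel [-0.0539 -0.1059  4.1044] rot [ 0.0314 -0.0176 -0.0784]
[ 0.1631  0.7421 -1.8586] [0.2755 0.0651 0.043 ]
```

View pics/s4.png

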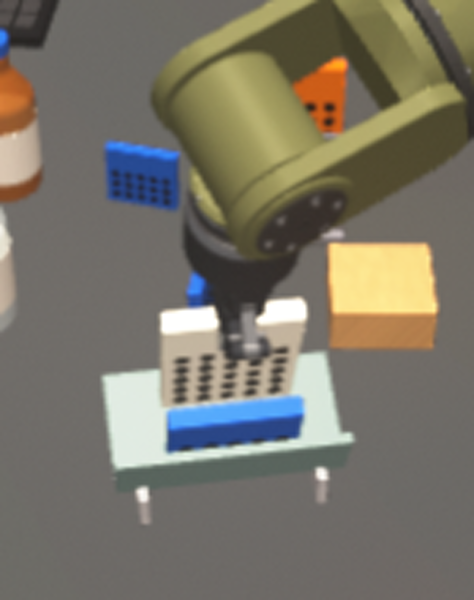

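White is held in front of blue and above the floor, parallel to it. Lowering it to contact.

```bash
python3 -m jog '{"travel":[[-0.05,0,1.5],[-0.05,-0.1,2.8],[-0.05,-0.1,3.5],[-0.05,-0.1,3.7],[-0.05,-0.1,3.7]],"delta_rot":[[0,0,0],[0,0,0],[0,0,0],[0,0,0],[0,0,0]],"gripper":[0,0,0,0,0]}'
for i in 1 2 3; do python3 -m jog '{"travel":[[0,0,0.07],[0,0,0.13],[0,0,0.13]],"delta_rot":[[0,0,0],[0,0,0],[0,0,0]],"gripper":[0,0,0]}'; python3 -c "
from h import *
s=env.sense();print('deck',1000*D.inv().apply(s['position']-C),'F',D.inv().apply(s['ft_force']),D.inv().apply(s['wrist_torque']))";done
```

```text
clock: 15.78
position: [0.516, 0.2076, 0.1487]
tool_rot: [2.773, 0.344, 0.062]
ft_force: [-0.3, -0.1, -0.6]
finger_gap: 0.18
clock: 16.15
position: [0.5162, 0.2072, 0.1475]
tool_rot: [2.773, 0.344, 0.063]
ft_force: [0.1, 0.1, -1.6]
finger_gap: 0.173
deck [  0.2088 -44.0321 104.7646] F [ 0.0749  0.5807 -1.4796] [0.2862 0.0033 0.0531]
clock: 16.52
position: [0.5163, 0.2067, 0.1462]
tool_rot: [2.773, 0.344, 0.063]
ft_force: [0.1, 0.7, -1.5]
finger_gap: 0.175
deck [  0.1911 -44.022  103.4008] F [ 0.2377  1.1847 -1.1753] [ 0.2983 -0.0409  0.0316]
clock: 16.9
position: [0.5164, 0.2064, 0.1452]
tool_rot: [2.773, 0.344, 0.063]
ft_force: [-1.6, 0.8, 0.8]
finger_gap: 0.176
deck [  0.2135 -44.0041 102.298 ] F [-1.3613  0.8223  1.1106] [ 0.3111  0.2177 -0.0021]
```

```bash
python3 -m jog '{"travel":[[0,-0.5,-0.05],[0,-1,-0.05],[0,-1.5,-0.05],[0,-1.7,-0.05],[0,-1.7,-0.05]],"delta_rot":[[0,0,0],[0,0,0],[0,0,0],[0,0,0],[0,0,0]],"gripper":[0,0,0,0,0]}'
for i in 1 2 3; do python3 -m jog '{"travel":[[0,-0.08,0],[0,-0.15,0],[0,-0.15,0]],"delta_rot":[[0,0,0],[0,0,0],[0,0,0]],"gripper":[0,0,0]}'; python3 -c "
from h import *
s=env.sense();print('deck',1000*D.inv().apply(s['position']-C),'F',D.inv().apply(s['ft_force']),D.inv().apply(s['wrist_torque']))";done
```

```text
clock: 17.52
position: [0.5124, 0.2222, 0.1397]
tool_rot: [2.773, 0.344, 0.063]
ft_force: [0.8, 0.8, -1.6]
finger_gap: 0.177
clock: 17.9
position: [0.512, 0.2235, 0.1392]
tool_rot: [2.773, 0.344, 0.063]
ft_force: [-0.2, -0.7, -2.7]
finger_gap: 0.176
deck [  0.2146 -25.3658 102.7526] F [-0.3383  0.3544 -2.7827] [ 0.3176 -0.0741 -0.0099]
clock: 18.27
position: [0.5117, 0.2249, 0.1387]
tool_rot: [2.773, 0.344, 0.063]
ft_force: [0.6, 0.2, -1.1]
finger_gap: 0.181
deck [  0.2092 -23.7975 102.7225] F [ 0.6568  0.462  -1.0471] [ 0.3279 -0.027   0.007 ]
clock: 18.65
position: [0.5115, 0.226, 0.1383]
tool_rot: [2.772, 0.344, 0.063]
ft_force: [1.2, -4.5, 0.7]
finger_gap: 0.178
deck [  0.2745 -22.6759 102.765 ] F [ 0.0445 -4.6538 -0.9675] [-0.8225  0.0444  0.2832]
```

Contact with blue at y ≈ -22.7. Seat it down and press lightly.

```bash
for i in 1 2; do python3 -m jog '{"travel":[[0,-0.04,0.05],[0,-0.07,0.07],[0,-0.07,0.07]],"delta_rot":[[0,0,0],[0,0,0],[0,0,0]],"gripper":[0,0,0]}'; python3 -c "
from h import *
s=env.sense();print('deck',1000*D.inv().apply(s['position']-C),'F',D.inv().apply(s['ft_force']),D.inv().apply(s['wrist_torque']))";done
```

```text
clock: 19.02
position: [0.5116, 0.2261, 0.1379]
tool_rot: [2.772, 0.344, 0.063]
ft_force: [0.7, -5.0, 5.5]
finger_gap: 0.175
deck [  0.4085 -22.3997 102.3869] F [-0.587  -6.5811  3.414 ] [-1.3298  0.2566  0.3603]
clock: 19.4
position: [0.5116, 0.2263, 0.1378]
tool_rot: [2.771, 0.344, 0.064]
ft_force: [-1.3, -5.1, 10.3]
finger_gap: 0.175
deck [  0.4712 -22.2698 102.3776] F [-2.5431 -7.8884  8.047 ] [-1.5414  0.7581  0.4001]
```

```bash
python3 -m jog '{"travel":[[0,0,0],[0,0,0],[0,0,0],[0,0,0],[0,0,-2],[0,0,-6],[0,2,-10],[0,4,-14],[0,4,-14]],"delta_rot":[[0,0,0],[0,0,0],[0,0,0],[0,0,0],[0,0,0],[0,0,0],[0,0,0],[0,0,0],[0,0,0]],"gripper":[0.25,0.35,0.4,0.4,0.4,0.4,0.45,0.6,0.6]}'
python3 - <<'E'
from h import *
c=get_calibration('wrist');im,d=get_image('wrist');cv2.imwrite('pics/w5.png',im[:,:,::-1])
X=cloud(c,d);q=D.inv().apply((X-C).reshape(-1,3)).reshape(X.shape)*1000
bl=(np.abs(q[...,0])<50)&(np.abs(q[...,1]+25)<30)&(q[...,2]>-5)
B=q[bl]
for lo in range(0,140,10):
    f=B[(B[:,2]>lo)&(B[:,2]<lo+10)]
    if len(f)>20: print(lo,len(f),np.percentile(f[:,1],[2,10,50,95]),f[:,0].min().round(1),f[:,0].max().round(1))
plan([.35,-.1,.3],DR)
E
```

```text
clock: 20.52
position: [0.5095, 0.2368, 0.2865]
tool_rot: [2.773, 0.342, 0.072]
ft_force: [0.5, -0.4, -0.9]
finger_gap: 0.603
0 1407 [-54.6493 -52.6326 -42.7848 -31.6583] -49.8 49.9
10 80 [-32.0997 -32.0054 -31.5647 -17.7484] -49.3 49.9
20 93 [-31.9757 -31.7899 -31.3334  -4.9772] -48.1 49.4
30 93 [-31.9039 -31.7189 -31.425   -2.6703] -41.2 49.7
40 91 [-31.8079 -31.6836 -31.2463   3.4286] -48.3 49.8
50 120 [-31.8259 -31.63   -31.2504  -7.7739] -48.7 49.4
60 122 [-31.7842 -31.5978 -31.2151  -7.0322] -48.9 49.3
70 121 [-31.6629 -31.5108 -31.1544  -6.7364] -49.1 49.4
80 200 [-31.6184 -31.4438 -30.9663   0.6915] -48.0 49.3
90 913 [-31.2425 -30.8367  -4.3356   0.0215] -49.8 49.3
100 158 [-31.3614 -31.2153 -30.9197 -21.4176] -49.2 49.3
110 167 [-31.2113 -31.1367 -30.8548 -22.1954] -49.1 49.3
120 350 [-31.1233 -30.9916 -30.4734 -15.5129] -49.0 49.3
130 1871 [-30.4349 -29.2245 -23.1215 -16.0085] -50.0 48.9
 travel [-23.6368  27.5884   8.2988] rot [ 0.1172 -0.2298 -0.1326]
```

View pics/w5.png

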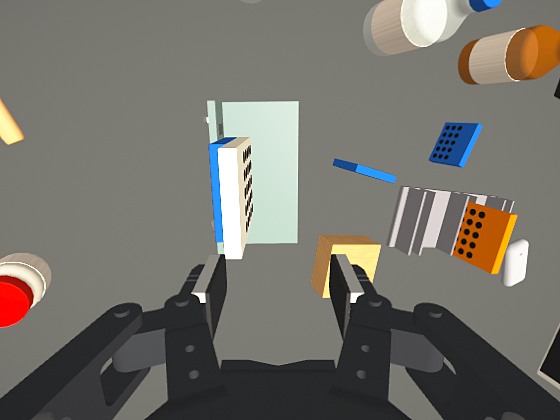

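White stands flat on blue: its front face is at -31.0 to -31.6 mm over the full height, against an expected -31.4. I'll back away and take a last look.

```bash
python3 -m jog '{"travel":[[0,0,-4],[-3,3,-6],[-8,7,-6],[-13,11,-6],[-18,15,-6],[-18,15,-6],[-18,15,-6]],"delta_rot":[[0,0,0],[0,0,0],[0,0,0],[0,0,0],[0,0,0],[0,0,0],[0,0,0]],"gripper":[0.6,0.6,0.6,0.6,0.6,0.6,0.6]}'
python3 - <<'E'
from h import *
a,d=get_image('side')
cv2.imwrite('pics/s6.png',cv2.resize(a[100:320,185:365],(490,600),interpolation=2)[:,:,::-1])
E
```

```text
clock: 21.45
position: [0.3634, 0.0761, 0.3906]
tool_rot: [2.772, 0.343, 0.066]
ft_force: [1.6, 0.0, -0.7]
finger_gap: 0.604
```

View pics/s6.png

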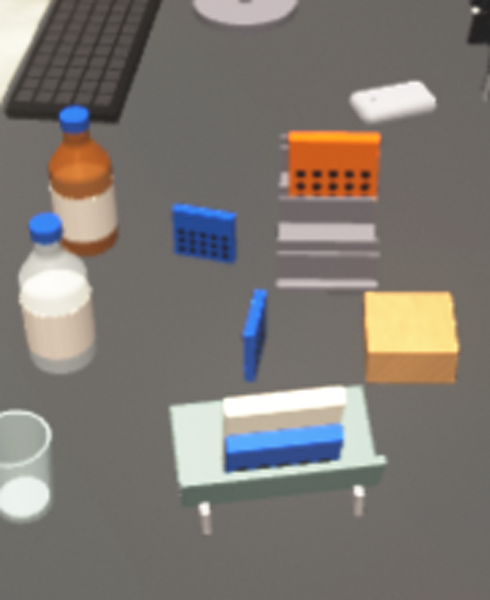

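Both trays stand on the shelf, blue behind and white in front. Orange is still in its slot and the rest is undisturbed.

```bash
python3 -c "
from cell import order
print(order.finish_job())"
```

```text
the job is handed in; nothing more can be done
None
```

Both trays are on the drain shelf and the job is handed in, at about 21.5 s on the clock. The blue tray went first, flat against the backstop, then the white one flat against the blue. I set each down by feel, with pushes of about 10 N.

- **Blue tray:** after release, the wrist depth put its front face 15.1–15.4 mm out from the backstop over its full height (16 mm if perfect). It reads as flat with its foot right back.
- **White tray:** its front face was 30.9–31.6 mm out from the backstop, so it leans about 0.3° further back than the backstop. Any gap at its foot is a few tenths of a millimetre at most, which is within camera error.
- **Position:** both trays are centred along the shelf to about 1 mm.
- **Rest of the bench:** the last side picture shows the orange tray in its slot and both small blue look-alikes, the bottles, beaker, box and mouse where they were, with the arm clear. The jar and spatula were outside that picture. The wrist picture just before showed the jar, and the arm went nowhere near either.

No check failed. The only disagreement was that the floor felt about 1 mm higher than my camera-based estimate, and I relied on the contact.

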